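# Open the disposal box with its lever

## Task

Open the heavy steel flap of the used-test disposal box without touching the flap: with the fingertips, first push the keeper's black post so that the keeper swings right out from under the lever to its stop, then press the long end of the lever all the way down onto its rubber stop. Finish while still holding the lever down, so that the flap stays raised; nothing is to be gripped or lifted, the lever stays seated in its notches, and the dropper bottle, timer and small bottle are left standing where they are.

Things in the scene. Friction and masses are not known exactly. Their poses are not given: they have to be found in the camera images.
- stand: Grey steel stand fixed to the table, plate 465x165x8 mm. Origin on the table under the lever's pin. +x leads to the flap's box (x 115-240, y -75..75, 83 high, mm), -x to the lever's long end, +y to the keeper's side. Fulcrum: cheeks x -22..22, y -23..23, 110 high, with open U notches for the pin. Rubber stop, 26 across, top at z 40, at x -160 under the lever. Place and heading vary.
- notch (a point): Seat of the lever's pivot pin in the fulcrum notches: 95 mm above the table, over the stand's origin.
- lever: Loose steel lever resting by a 10 mm cross pin in open notches (it could lift out). Origin on the pin, x as the stand's. Bar 24 wide, 12 thick; at rest it slopes 0.2 rad, long end up. Short end (90 mm) has a roller under the flap's lip, long end (210 mm) the press plate. With the keeper away it turns 0.47 rad down to the rubber stop; takes 4 to 9 N at the plate, swings back if let go.
- press_plate (a point): Middle of the upper face of the lever's press plate (50 mm along the lever, 46 mm wide, with four ribs of tread). 185 mm from the pin; about 138 mm above the table at rest and about 52 mm when the lever is fully down, moving nearly straight down.
- lever_pin (a point): Middle of the lever's pivot pin; seated when at notch.
- keeper (a joint): Level steel bar (109x16x8 mm, top at z 104) on a pivot post at stand x -100, y 50 mm. In rad: near 0 (start -0.15 to 0.25) its inner end lies 5 mm under the lever and blocks it; grows to 1.57, the stop, clockwise from above: its black post is pushed first to the stand's +x, then round to -y. Lever free above 1.2. Slightly stiff (1.2 N at the post); stays where left.
- keeper_post (a point): Top of the keeper's upright black finger post (12 mm thick, stands 36 mm above the keeper bar, top at z 140 mm), 42 mm from the keeper's pivot on the end away from the lever.
- keeper_pivot (a point): The keeper's vertical pivot axis, on the top face of its bar (z 104 mm).
- flap (a joint): Heavy steel flap (155x152x14 mm, about 2.5 kg) lying over the box, hinged at its end far from the lever. Value in rad: 0 shut, about 0.265 when the lever is fully down. It falls shut by its own weight.
- flap_edge (a point): Middle of the upper front edge of the flap, the edge towards the lever.
- dropper: Amber dropper bottle, 33 mm across, 102 mm high, standing loose on the table at the stand's +y side; origin under its middle. Leave it.
- kitchen_timer: Round white timer with red knob, 64 mm across, 39 mm high, loose on the table at the stand's -y side, by the lever's long end; origin under its middle. Leave it.
- bottle: Small white bottle with a blue cap, 26 mm across, 67 mm high, standing loose at the stand's -y side; origin under its middle. Leave it.

How it is judged:
On the way, in this order (a step that is already met when the one before it is completed fails the run):
1. the keeper is swung clear of the lever while the flap is still shut (value of joint keeper above 1.2 rad and value of joint flap below 0.06 rad), for 0.2 s.
2. the lever is pressed down and the flap is raised (value of joint flap above 0.24 rad and contact force between the fingers and lever above 1 N), for 0.3 s.
At the end, for the whole second after the job is handed in: The keeper stands beyond 1.2 rad, the fingers press on the lever with more than 1 N, the flap is held still between 0.24 and 0.4 rad open, and the lever's pin lies within 6 mm of its seat (all of step 2 and value of joint keeper above 1.2 rad and value of joint flap below 0.4 rad and velocity of joint flap between -0.05 and 0.05 rad/s and distance between lever_pin and notch below 0.006 m); the arm keeps its last pose, push and grip.
It fails at once if the robot touches the flap (contact force between any of the fingers, the arm and flap above 0.5 N).
It fails at once if the lever is lifted out of its notches (distance between lever_pin and notch above 0.012 m).
It fails at once if the dropper bottle, timer or small bottle is moved more than 20 mm or tipped (distance of any of dropper, kitchen_timer, bottle from where it was at the start of the episode above 0.02 m or angle between any of dropper, bottle's own z axis and vertical above 0.5 rad).
It also fails if it takes over 38 s, if anything falls off the work surface, if the arm or the gripper's body presses on something with over 40 N, if the wrist force passes 120 N, or if a joint passes its speed limit or range.

## Robot

A 6-joint arm with a two-finger parallel gripper is mounted at the origin on a cart in front of the work surface, level with it; the furniture and walls round the work are solid. World frame = base frame: x ahead of the robot, y to its left, z up, the work surface at z = 0. Lengths are in m, angles in rad, forces in N, time in s.
With the tool pointing down it reaches from about 0.325 to 0.925 m from the base axis. Payload 3.1 kg.
Tool frame: the origin (TCP) lies where the fingers leave the gripper's body, on its centre line; the fingertips stand 73 mm ahead of it and the grasp point (between the pads) lies arm.tcp_to_grasp ahead of it (arm.tcp_to_grasp is the distance from the TCP to the grasp point, in m); z points along the fingers, y is the line along which they close (so a half turn about z gives the same grasp; the last joint's range is limited). The gripper opens to 85 mm and grips with 20 to 120 N. Pads are 22 mm wide; open, the fingers measure 114 mm over their backs; the gripper's body (76 mm by 85 mm) begins 54 mm behind the grasp point. The pads swing forward as they close: fully open they stand 13 mm farther back than shut.
Start: joints at [1.227, 0.217, 1.613, -0, 1.311, -0.112], TCP at [0.144, 0.608, 0.304] pointing down, gripper open.
Joint ranges: [-2.75, 2.75], [-0.78, 2.1], [0.31, 2.55], [-1.13, 4.27], [0.13, 2.63], [-2.58, 2.58]. Speed limits (rad/s): [2.79, 2.79, 3.14, 3.14, 3.14, 3.14].

## Interface

Orientations are given as a unit quaternion [x, y, z, w].
In Python, from cell import arm, capture, camera_model gives the robot as it stands. The module is installed in compiled form; this text tells all that it offers.
- The arm moves only by the shell command python3 -m handwheel 'ROWS' [FORCE]. ROWS is JSON, a list of rows, each an object with "grip": the opening, from 0 (shut) to 1 (fully open); "travel": the shift along the tool's x, y, z in mm, a list of three; "rot": the turn, a rotation vector about the tool's x, y, z in degrees, a list of three. A call has 1 to 20 rows; each row shifts and turns the commanded pose from where the row before left it, along the tool's axes as they then stand; what a row does not reach is not made up. A row lasts 1/8 s, in which the tool goes at most 62.5 mm and 10.7 degrees, less where a joint would pass 70% of its speed; a pose out of reach is approached as far as the arm can. A call is refused whole if a number of a shift passes 62.5 or a number of a turn 10.7, either way. A call with a gripper value outside its range is refused whole. The fingers move at their own pace and stop on an object; FORCE is the grip in N (left out, the last holds). Time passes only in rows, so rows that do not move let the fingers close. It gives the time, the measured TCP pose, the force, the opening and the grip force at its end, in the units of the state.
- arm.get_state(): the state, without advancing time (a new reading comes with each control period).
- capture(name): name is "scene" or "top" or "wrist"; returns the picture (400x640x3 uint8, blue, green, red); there is no depth.
- camera_model(name): a dict with "vfov" (degrees; the focal length in pixels is half the picture's height over the tangent of half this angle, whatever the lens; pixels are square), "cx", "cy" (the principal point, pixels), "k1" (the pictures are not rectified: a ray, as slopes to the right and down, at radius r is drawn at 1 + k1 r^2 times it, then the intrinsics apply), "T" (4x4, takes a point from camera to world coordinates); the wrist camera has in their place "T_tool_cam" (4x4, takes a point from camera to tool coordinates, whose origin is the TCP and whose axes are the flange's). Camera axes: x right, y up, looking along -z (the intrinsics and any distortion apply to the point x, -y, -z); pixel columns grow to the right and rows downward; lengths in m; the calibration is good to about 2 mm. A picture is of the moment at which its call begins: read the wrist's pose just before it. camera_model takes no time and is no camera call.
- arm.job_done(): hands the job in; it is judged then, once.
The state is a dict: "t": time; "joints": joint angles; "dq": joint speeds; "effort": joint torques, N m; "tcp_pos": TCP position; "orientation": TCP orientation; "contact_force": force on the tool from outside, world axes, zero at the start; "torque": the same for the moment, N m; "finger_gap": finger opening in m; "grasp_force": force on a finger pad.
Only numpy, scipy, OpenCV 4.12 (cv2) and the standard library are available. Lean on these libraries where they do the work, as an engineer would, in place of code of your own. Each camera call takes 0.05 s, during which the arm holds its last target. There are 200 camera calls.

## Working session

There is one attempt and no reset: what is moved stays moved. The work goes in short steps, Python scripts to look and compute and a shell command to move; the robot and the scene stay as the last step left them, time stands still between calls to the robot, and variables do not carry over. Pictures are saved under pics/ and viewed, at most 10 in all, crops included, and the job is handed in when it is done.

```bash
mkdir -p pics; python3 - <<'E'
from cell import arm,capture,camera_model
import cv2
for n in("scene","top"):
    cv2.imwrite(f"pics/{n}0.png",capture(n)); m=camera_model(n); print(n,{k:(v if k!="T" else [list(map(lambda a:round(float(a),4),r)) for r in v]) for k,v in m.items()})
s=arm.get_state(); print(s, arm.tcp_to_grasp); print(camera_model("wrist"))
E
```

```text
scene {'vfov': 44.507287020156106, 'cx': 317.35930003346834, 'cy': 195.87863726489178, 'k1': -0.0026321980813424762, 'T': [[0.8396, 0.3764, -0.3917, 0.1156], [-0.5428, 0.5522, -0.6328, -0.6818], [-0.0219, 0.7439, 0.6679, 0.9228], [0.0, 0.0, 0.0, 1.0]]}
top {'vfov': 56.55972573838106, 'cx': 321.9202657459994, 'cy': 195.72174582555755, 'k1': -0.07210103855557855, 'T': [[-0.01, 0.9898, -0.1423, 0.4597], [-0.9998, -0.0121, -0.0141, 0.0686], [-0.0157, 0.1421, 0.9897, 0.9596], [0.0, 0.0, 0.0, 1.0]]}
{'t': 0.1, 'joints': array([ 1.22680490e+00,  2.17679188e-01,  1.61479688e+00,  3.99481516e-06,
        1.31129317e+00, -1.12203976e-01]), 'dq': array([-0.00154294, -0.00185848, -0.00317557,  0.00080747,  0.00098644,
       -0.00118528]), 'effort': array([-1.79355386e-03, -3.98073506e+01, -3.04971421e+01, -2.88931078e-04,
        4.14192269e-03, -2.90103088e-06]), 'tcp_pos': array([0.1433555 , 0.60773809, 0.30268626]), 'orientation': array([ 1.15634907e-01,  9.93291188e-01, -1.05966628e-03, -2.47969744e-04]), 'contact_force': array([ 0.2224093 , -0.25388208,  0.11175741]), 'torque': array([ 0.04319036, -0.00805598, -0.02014012]), 'grasp_force': 0.0, 'finger_gap': 0.0853368472291568} 0.0539
{'vfov': 71.4535223884713, 'cx': 321.42355834242755, 'cy': 198.76171816574774, 'k1': -0.04438690203005683, 'T_tool_cam': array([[ 2.82284886e-05,  9.64444989e-01,  2.64283679e-01,
         6.57622617e-02],
       [ 9.99999804e-01, -1.92392280e-04,  5.95281885e-04,
        -5.10951236e-05],
       [ 6.24962771e-04,  2.64283611e-01, -9.64444805e-01,
        -7.04830257e-02],
       [ 0.00000000e+00,  0.00000000e+00,  0.00000000e+00,
         1.00000000e+00]])}
```

View pics/scene0.png

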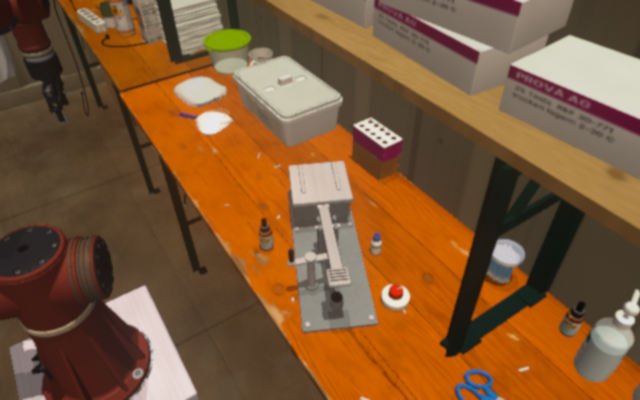

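View pics/top0.png

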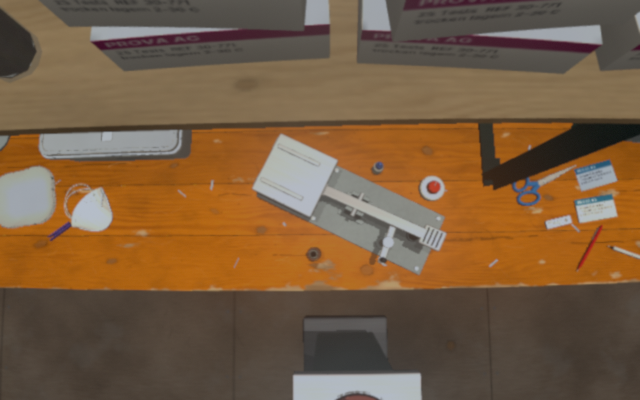

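The top view shows the flap at (297,175), the press plate at (433,237), the keeper pivot near (388,242) and its black post near (384,260). I'll crop in for accurate pixel positions.

```bash
python3 - <<'E'
import cv2
a=cv2.imread("pics/top0.png")[130:280,250:450]; cv2.imwrite("pics/topc.png",cv2.resize(a,None,fx=4,fy=4,interpolation=cv2.INTER_CUBIC))
a=cv2.imread("pics/scene0.png")[155:335,245:425]; cv2.imwrite("pics/scc.png",cv2.resize(a,(594,594),interpolation=cv2.INTER_CUBIC))
E
```

```text
(no output)
```

View pics/topc.png

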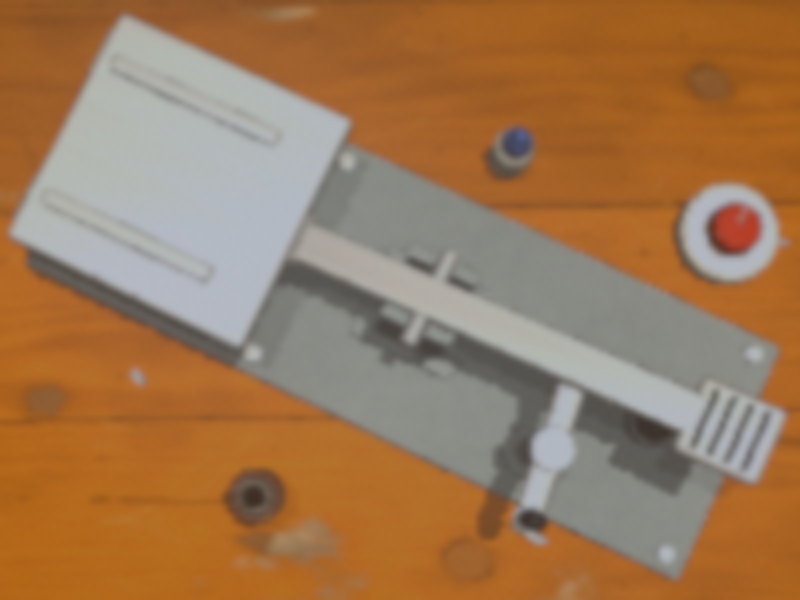

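View pics/scc.png

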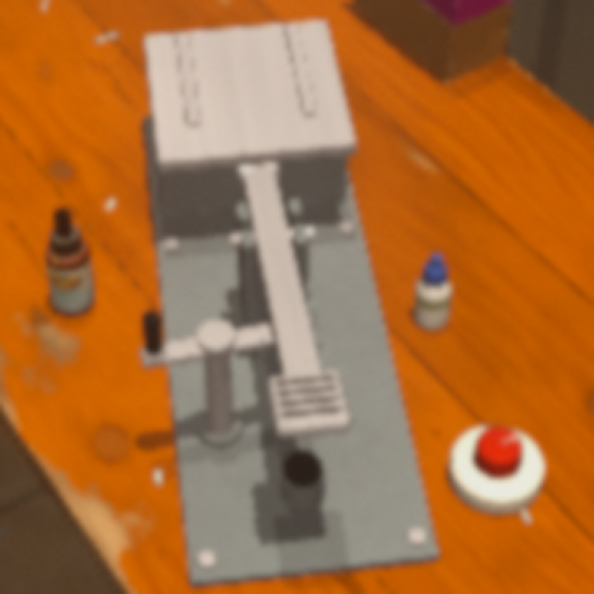

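```bash
cat > h.py <<'E'
import numpy as np
from cell import camera_model
def proj(n,P,T=None):
    m=camera_model(n); T=m["T"] if T is None else T
    P=np.atleast_2d(P); c=(P-T[:3,3])@T[:3,:3]
    s=np.c_[c[:,0]/-c[:,2],-c[:,1]/-c[:,2]]; r2=(s**2).sum(1,keepdims=True)
    f=200/np.tan(np.radians(m["vfov"]/2)); s=s*(1+m["k1"]*r2)*f
    return s+[m["cx"],m["cy"]]
def S2W(p,x,y,a):
    p=np.atleast_2d(np.asarray(p,float)); c,s=np.cos(a),np.sin(a)
    return np.c_[x+c*p[:,0]-s*p[:,1],y+s*p[:,0]+c*p[:,1],p[:,2]]
E
python3 - <<'E'
from h import *
from scipy.optimize import least_squares
top=250+0;t=lambda u,v:(250+u/4,130+v/4);s=lambda u,v:(245+u/3.3,155+v/3.3)
obs={"top":[t(734,431),t(553,449),t(533,518),t(677,578),t(777,347)],"scene":[s(309,396),s(216,333),s(151,318),s(190,583),s(437,555)]}
def pts(p):
    x,y,a,q,e=p
    return S2W([[-.184,0,.138],[-.1,.05,.110],[-.1+.042*np.sin(q),.05+.042*np.cos(q),.138],[e,.0825,.008],[e,-.0825,.008]],x,y,a)
f=lambda p:np.r_[tuple((proj(n,pts(p))-obs[n]).ravel() for n in obs)]
r=least_squares(f,[.5,.05,1.2,.0,-.225],loss="soft_l1"); print(r.x.round(4)); print(r.fun.reshape(2,5,2).round(1))
x,y,a=r.x[:3]; print(pts(r.x).round(4))
# objects
O={"dropper":((257,494),(63,212),.102),"timer":((734,228),(497,440),.039),"bottle":((517,140),(434,260),.067)}
for n,(u,v,z) in O.items():
    g=lambda w:np.r_[(proj("top",[[*w,z]])-t(*u)).ravel(),(proj("scene",[[*w,z]])-s(*v)).ravel()]
    q=least_squares(g,[.5,0]); d=q.x-[x,y]; print(n,q.x.round(3),"stand",(np.array([[np.cos(a),np.sin(a)],[-np.sin(a),np.cos(a)]])@d).round(3),q.fun.round(1))
E
```

```text
[ 5.6260e-01 -6.0000e-04  1.1093e+00 -9.8700e-02 -2.2050e-01]
[[[ 0.3  0.3]
  [-0.4  0. ]
  [ 0.4  0.7]
  [ 0.1  1. ]
  [ 1.  -0.1]]

 [[-0.   0.2]
  [-0.  -0.2]
  [ 0.  -1. ]
  [-0.  -0.7]
  [ 0.9 -0.6]]]
[[ 0.4807 -0.1653  0.138 ]
 [ 0.4733 -0.0678  0.11  ]
 [ 0.434  -0.0529  0.138 ]
 [ 0.3905 -0.1613  0.008 ]
 [ 0.5382 -0.2348  0.008 ]]
dropper [0.448 0.099] stand [0.038 0.147] [ 0.2  0.7  0.5 -0.8]
timer [ 0.611 -0.2  ] stand [-0.157 -0.132] [ 0.4 -0.1 -0.2 -0.3]
bottle [ 0.662 -0.062] stand [-0.011 -0.117] [ 0.9  0.  -0.4 -1. ]
```

The fit is within 1 px: the stand is at (0.563, −0.001) with heading 63.6°, and the keeper is at about −0.1. I'll turn the tool to the stand's axes so that tool x is stand +y and tool y is stand +x. Then I'll travel to a point behind the post.

```bash
cat > st.py <<'E'
from h import *
from cell import arm
from scipy.spatial.transform import Rotation as R
x,y,a=.5626,-.0006,1.1093
s=arm.get_state(); r=R.from_quat(s["orientation"]); tip=s["tcp_pos"]+r.apply([0,0,.073])
d=tip[:2]-[x,y]; c,n=np.cos(a),np.sin(a)
print("t",round(s["t"],2),"tip stand mm",(np.array([c*d[0]+n*d[1],-n*d[0]+c*d[1],tip[2]])*1000).round(1),"tooly deg-a",round(np.degrees(np.arctan2(*r.as_matrix()[[1,0],1])-a),2),"tilt z",r.as_matrix()[:2,2].round(3),"F",s["contact_force"].round(1),"gap",round(s["finger_gap"],4))
E
python3 -m handwheel '[{"grip":0,"travel":[0,0,0],"rot":[0,0,6.58]},{"grip":0,"travel":[0,0,0],"rot":[0,0,6.58]},{"grip":0,"travel":[-39.5,-36,0],"rot":[0,0,0]},{"grip":0,"travel":[-39.5,-36,0],"rot":[0,0,0]},{"grip":0,"travel":[-39.5,-36,0],"rot":[0,0,0]},{"grip":0,"travel":[-39.5,-36,0],"rot":[0,0,0]},{"grip":0,"travel":[-39.5,-36,0],"rot":[0,0,0]},{"grip":0,"travel":[-39.5,-36,0],"rot":[0,0,0]},{"grip":0,"travel":[-39.5,-36,0],"rot":[0,0,0]},{"grip":0,"travel":[-39.5,-36,0],"rot":[0,0,0]},{"grip":0,"travel":[-39.5,-36,0],"rot":[0,0,0]},{"grip":0,"travel":[-39.5,-36,0],"rot":[0,0,0]},{"grip":0,"travel":[-39.5,-36,0],"rot":[0,0,0]},{"grip":0,"travel":[-39.5,-36,0],"rot":[0,0,0]},{"grip":0,"travel":[-39.5,-36,0],"rot":[0,0,0]},{"grip":0,"travel":[-39.5,-36,0],"rot":[0,0,0]},{"grip":0,"travel":[0,0,0],"rot":[0,0,0]},{"grip":0,"travel":[0,0,0],"rot":[0,0,0]}]'; python3 st.py
```

```text
t: 2.35
tcp_pos: [0.4137, -0.0888, 0.3032]
orientation: [0.229, 0.973, 0.0, -0.001]
contact_force: [0.2, 0.0, -0.5]
finger_gap: -0.0001
grasp_force: 0.0
t 2.35 tip stand mm [-145.2   94.2  230.2] tooly deg-a -0.04 tilt z [-0.002  0.001] F [ 0.2  0.  -0.5] gap -0.0001
```

```bash
python3 -m handwheel '[{"grip":0,"travel":[0,0,57],"rot":[0,0,0]},{"grip":0,"travel":[0,0,57],"rot":[0,0,0]},{"grip":0,"travel":[0,0,0],"rot":[0,0,0]},{"grip":0,"travel":[0,10,0],"rot":[0,0,0]},{"grip":0,"travel":[0,10,0],"rot":[0,0,0]},{"grip":0,"travel":[0,8,0],"rot":[0,0,0]},{"grip":0,"travel":[-2,8,0],"rot":[0,0,0]},{"grip":0,"travel":[-3,7,0],"rot":[0,0,0]},{"grip":0,"travel":[-4,6,0],"rot":[0,0,0]},{"grip":0,"travel":[0,0,0],"rot":[0,0,0]}]'; python3 st.py
python3 - <<'E'
import cv2
from cell import capture
a=capture("top");b=capture("scene")
cv2.imwrite("pics/m1.png",cv2.hconcat([cv2.resize(a[150:290,330:470],(400,400)),cv2.resize(b[210:340,260:390],(400,400))]))
E
```

```text
t: 3.6
tcp_pos: [0.4448, -0.049, 0.1898]
orientation: [0.229, 0.974, 0.0, 0.0]
contact_force: [-0.3, 0.0, -0.3]
finger_gap: -0.0002
grasp_force: 0.0
t 3.6 tip stand mm [-95.8  83.9 116.8] tooly deg-a 0.01 tilt z [0.001 0.001] F [-0.3  0.  -0.3] gap -0.0002
```

View pics/m1.png

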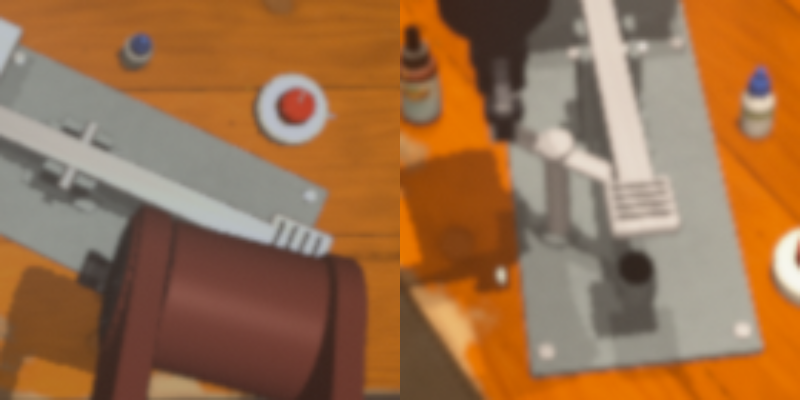

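The keeper has swung clockwise to about 0.6 rad, with the finger behind the post. I'll push further in +x, then go round and push toward −y.

```bash
python3 -m handwheel '[{"grip":0,"travel":[-4,5,0],"rot":[0,0,0]},{"grip":0,"travel":[-5,5,0],"rot":[0,0,0]},{"grip":0,"travel":[0,-12,0],"rot":[0,0,0]},{"grip":0,"travel":[28,0,0],"rot":[0,0,0]},{"grip":0,"travel":[0,16,0],"rot":[0,0,0]},{"grip":0,"travel":[0,18,0],"rot":[0,0,0]},{"grip":0,"travel":[-8,1,0],"rot":[0,0,0]},{"grip":0,"travel":[-8,2,0],"rot":[0,0,0]},{"grip":0,"travel":[-7,2,0],"rot":[0,0,0]},{"grip":0,"travel":[-6,1,0],"rot":[0,0,0]},{"grip":0,"travel":[0,0,0],"rot":[0,0,0]}]'; python3 st.py
```

```text
t: 5.08
tcp_pos: [0.4708, -0.0206, 0.19]
orientation: [0.229, 0.973, -0.001, 0.001]
contact_force: [0.5, 0.4, 0.4]
finger_gap: 0.0002
grasp_force: 0.0
t 5.08 tip stand mm [-58.8  73.1 117. ] tooly deg-a -0.01 tilt z [ 0.001 -0.001] F [0.5 0.4 0.4] gap 0.0002
```

Now I'll creep toward −y until the stop.

```bash
python3 -m handwheel '[{"grip":0,"travel":[-3,0,0],"rot":[0,0,0]},{"grip":0,"travel":[-2,0,0],"rot":[0,0,0]},{"grip":0,"travel":[0,0,0],"rot":[0,0,0]}]'; python3 st.py; python3 -m handwheel '[{"grip":0,"travel":[-2,0,0],"rot":[0,0,0]},{"grip":0,"travel":[0,0,0],"rot":[0,0,0]}]'; python3 st.py
python3 - <<'E'
import cv2
from cell import capture
a=capture("top");b=capture("scene")
cv2.imwrite("pics/m2.png",cv2.hconcat([cv2.resize(a[150:290,330:470],(400,400)),cv2.resize(b[210:340,260:390],(400,400))]))
E
```

```text
t: 5.45
tcp_pos: [0.4747, -0.0223, 0.19]
orientation: [0.229, 0.974, -0.0, 0.0]
contact_force: [0.2, -0.7, -1.4]
finger_gap: 0.0001
grasp_force: 0.3
t 5.45 tip stand mm [-58.5  69.  117. ] tooly deg-a 0.0 tilt z [ 0.001 -0.001] F [ 0.2 -0.7 -1.4] gap 0.0001
t: 5.7
tcp_pos: [0.4765, -0.023, 0.19]
orientation: [0.229, 0.974, -0.0, 0.0]
contact_force: [-0.1, 1.2, -0.6]
finger_gap: 0.0001
grasp_force: 0.4
t 5.7 tip stand mm [-58.4  67.1 117. ] tooly deg-a 0.01 tilt z [ 0. -0.] F [-0.1  1.2 -0.6] gap 0.0001
```

View pics/m2.png

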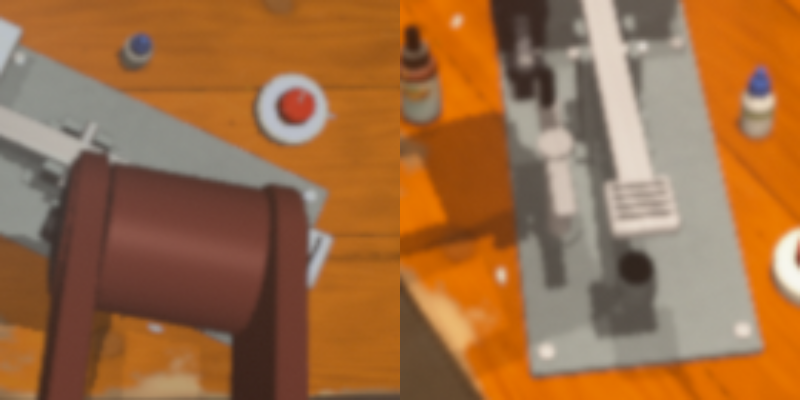

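The bar now lies along the stand's x axis, at about 1.5 rad. I'll give it a last nudge onto the stop, then retreat, rise and move over the press plate.

```bash
python3 -m handwheel '[{"grip":0,"travel":[-2,0,0],"rot":[0,0,0]},{"grip":0,"travel":[-1.5,0,0],"rot":[0,0,0]},{"grip":0,"travel":[0,0,0],"rot":[0,0,0]}]'; python3 st.py; python3 -m handwheel '[{"grip":0,"travel":[12,0,0],"rot":[0,0,0]},{"grip":0,"travel":[0,0,-48],"rot":[0,0,0]},{"grip":0,"travel":[0,0,0],"rot":[0,0,0]},{"grip":0,"travel":[-26,-41,0],"rot":[0,0,0]},{"grip":0,"travel":[-26,-41,0],"rot":[0,0,0]},{"grip":0,"travel":[-24,-41,0],"rot":[0,0,0]},{"grip":0,"travel":[0,0,0],"rot":[0,0,0]},{"grip":0,"travel":[0,0,0],"rot":[0,0,0]}]'; python3 st.py
```

```text
t: 6.18
tcp_pos: [0.4781, -0.0237, 0.1898]
orientation: [0.229, 0.973, 0.0, -0.002]
contact_force: [-5.6, 3.2, 3.9]
finger_gap: 0.0001
grasp_force: 3.3
t 6.17 tip stand mm [-58.3  65.7 116.8] tooly deg-a -0.01 tilt z [-0.005  0.002] F [-5.6  3.2  3.9] gap 0.0001
t: 7.18
tcp_pos: [0.4814, -0.1627, 0.2371]
orientation: [0.229, 0.973, 0.0, -0.001]
contact_force: [0.3, -0.7, -0.7]
finger_gap: -0.0001
grasp_force: 0.0
t 7.17 tip stand mm [-181.3    0.6  164.1] tooly deg-a -0.04 tilt z [-0.001  0.001] F [ 0.3 -0.7 -0.7] gap -0.0001
```

The stop was felt as a 6 N rise in force. Now I'll press down.

```bash
python3 -m handwheel '[{"grip":0,"travel":[0,0,12],"rot":[0,0,0]},{"grip":0,"travel":[0,0,8],"rot":[0,0,0]},{"grip":0,"travel":[0,0,6],"rot":[0,0,0]},{"grip":0,"travel":[0,0,6],"rot":[0,0,0]},{"grip":0,"travel":[0,0,0],"rot":[0,0,0]}]'; python3 st.py;  python3 -m handwheel '[{"grip":0,"travel":[0,0,8],"rot":[0,0,0]},{"grip":0,"travel":[0,0,8],"rot":[0,0,0]},{"grip":0,"travel":[0,0,8],"rot":[0,0,0]},{"grip":0,"travel":[0,0,8],"rot":[0,0,0]},{"grip":0,"travel":[0,0,8],"rot":[0,0,0]},{"grip":0,"travel":[0,0,8],"rot":[0,0,0]},{"grip":0,"travel":[0,0,0],"rot":[0,0,0]}]'; python3 st.py
```

```text
t: 7.8
tcp_pos: [0.4819, -0.1632, 0.2062]
orientation: [0.228, 0.974, -0.0, -0.0]
contact_force: [-3.2, 0.0, 6.2]
finger_gap: 0.0002
grasp_force: 2.6
t 7.8 tip stand mm [-1.816e+02 -1.000e-01  1.332e+02] tooly deg-a 0.03 tilt z [-0.001 -0.   ] F [-3.2  0.   6.2] gap 0.0002
t: 8.68
tcp_pos: [0.483, -0.1647, 0.159]
orientation: [0.228, 0.974, -0.001, 0.002]
contact_force: [-1.1, -4.4, 4.6]
finger_gap: 0.0003
grasp_force: 2.6
t 8.68 tip stand mm [-182.5   -2.1   86. ] tooly deg-a 0.02 tilt z [ 0.002 -0.004] F [-1.1 -4.4  4.6] gap 0.0003
```

```bash
python3 -m handwheel '[{"grip":0,"travel":[0,0,7],"rot":[0,0,0]},{"grip":0,"travel":[0,0,7],"rot":[0,0,0]},{"grip":0,"travel":[0,0,6],"rot":[0,0,0]},{"grip":0,"travel":[0,0,5],"rot":[0,0,0]},{"grip":0,"travel":[0,0,4],"rot":[0,0,0]},{"grip":0,"travel":[0,0,0],"rot":[0,0,0]}]'; python3 st.py;  python3 -m handwheel '[{"grip":0,"travel":[0,0,2],"rot":[0,0,0]},{"grip":0,"travel":[0,0,2],"rot":[0,0,0]},{"grip":0,"travel":[0,0,0],"rot":[0,0,0]}]'; python3 st.py
```

```text
t: 9.43
tcp_pos: [0.4836, -0.1626, 0.1301]
orientation: [0.229, 0.973, 0.001, 0.002]
contact_force: [2.2, 1.0, 4.9]
finger_gap: 0.0001
grasp_force: 2.1
t 9.43 tip stand mm [-180.1   -1.7   57.1] tooly deg-a -0.05 tilt z [0.004 0.001] F [2.2 1.  4.9] gap 0.0001
t: 9.8
tcp_pos: [0.4837, -0.1626, 0.1263]
orientation: [0.229, 0.973, 0.001, 0.002]
contact_force: [0.6, 0.9, 5.3]
finger_gap: 0.0001
grasp_force: 2.5
t 9.8 tip stand mm [-180.    -1.7   53.3] tooly deg-a -0.05 tilt z [0.004 0.001] F [0.6 0.9 5.3] gap 0.0001
```

```bash
python3 -m handwheel '[{"grip":0,"travel":[0,0,1.5],"rot":[0,0,0]},{"grip":0,"travel":[0,0,1],"rot":[0,0,0]},{"grip":0,"travel":[0,0,0],"rot":[0,0,0]}]'; python3 st.py;  python3 -m handwheel '[{"grip":0,"travel":[0,0,1],"rot":[0,0,0]},{"grip":0,"travel":[0,0,0],"rot":[0,0,0]},{"grip":0,"travel":[0,0,0],"rot":[0,0,0]},{"grip":0,"travel":[0,0,0],"rot":[0,0,0]}]'; python3 st.py
python3 - <<'E'
import cv2
from cell import capture
b=capture("scene")
cv2.imwrite("pics/m3.png",cv2.resize(b[150:340,245:425],(570,600)))
E
```

```text
t: 10.18
tcp_pos: [0.484, -0.1626, 0.125]
orientation: [0.229, 0.973, 0.001, 0.002]
contact_force: [-1.3, 3.9, 12.7]
finger_gap: 0.0002
grasp_force: 5.9
t 10.18 tip stand mm [-179.9   -1.9   52. ] tooly deg-a -0.04 tilt z [0.004 0.001] F [-1.3  3.9 12.7] gap 0.0002
t: 10.68
tcp_pos: [0.4841, -0.1626, 0.1248]
orientation: [0.229, 0.973, 0.001, 0.002]
contact_force: [-3.5, 5.1, 18.2]
finger_gap: -0.0001
grasp_force: 8.3
t 10.68 tip stand mm [-179.8   -2.    51.8] tooly deg-a -0.04 tilt z [0.004 0.001] F [-3.5  5.1 18.2] gap -0.0001
```

View pics/m3.png

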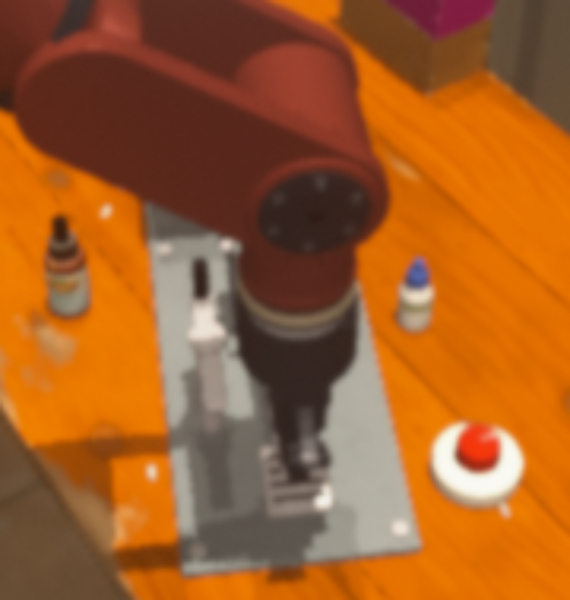

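The lever is down on its stop at tip z 52 mm, with 18 N on it. The keeper lies along the stand's x axis, and the bottles and timer are standing where they were. I'm handing in.

```bash
python3 -c "
from cell import arm; print(arm.job_done())"
```

```text
the job is handed in; nothing more can be done
None
```

I handed the job in at about 10.7 s of the 38 s allowed: the keeper is at its stop and the lever is held on its rubber stop with about 18 N, which should hold the flap raised. The arm hid the flap in the last picture, and the hand-in returned no verdict.

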